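Test a rolling-mill return spring and sort it

TASK

Test the rolling-mill spring that stands in the front compartment of the wooden tray (the one nearer the robot): stand it over the peg on the tester's plate, bring the lever down by its black grip until it bears on the height stop with a light push of 5 to 10 N, never straining the stop, and keep it there for a good two seconds while you read the dial. Then ease the lever back up without letting it fly, and put the spring in the square basket if the dial passed the limit tab at 12 N, or in the round tin if it did not. Leave the other spring and the things on the bench where they are.

Things in the scene. Friction and masses are not known exactly. Their poses are not given: they have to be found in the camera images.
- spring_a: loose steel coil spring with flat closed ends, 24 mm outside, 19 mm inside, 48 mm tall, 30 g; origin at the centre of its lower end, z along the coil. Stands upright in one of the tray's two compartments (either one). Both springs look alike, but one is firm, one soft: only the tester tells. Grip it across the coils; along its axis it yields by up to 20 mm
- spring_b: loose steel coil spring with flat closed ends, 24 mm outside, 19 mm inside, 48 mm tall, 30 g; origin at the centre of its lower end, z along the coil. Stands upright in one of the tray's two compartments (either one). Both springs look alike, but one is firm, one soft: only the tester tells. Grip it across the coils; along its axis it yields by up to 20 mm
- tray: fixed shallow wooden tray, 190 mm (x) by 110 mm (y), 12 mm high over all, walls 6 mm, floor 6 mm thick, one divider across the middle making a front compartment (-x of the tray, towards the robot) and a back one (+x); a spring stands near the middle of each, 46 mm from the tray's origin, which is the centre of the underside
- tester: fixed lever spring tester: green base 285 x 84 mm, top 25 mm above the bench; steel load plate 56 mm across, dial at its -y side, hinge clevis at +x, flat lever from there over the plate towards -x. Origin on the plate's axis at bench level, x from plate to hinge, z up. The stop reaches 46 mm above the plate, 50 mm from its axis: close the fingers along the tester's y when loading
- plate_centre (a point): centre of the load plate's upper face (45 mm above the bench), axes as the tester. A steel peg with tapered top, 15 mm across and 6.5 mm high, stands here: the spring goes over it. The plate sinks 0.1 mm per newton
- hinge (a point): middle of the lever's hinge pin, 120 mm from the plate's axis along the tester's x and 80 mm above the bench; axes as the tester; the lever turns about y
- lever (a joint): angle of the lever: 0 = level, positive = raised; starts at 1.35 to 1.55 rad (nearly upright, the plate is free from above), upper limit 1.62; balanced: it stays where it is left. In the tester's frame the grip's centre at angle a is the hinge + (-0.198 cos a + 0.017 sin a, 0.049, 0.198 sin a + 0.017 cos a)
- handle (a point): centre of the lever's black grip: a freely turning sleeve, 18 mm across, 54 mm long along the tester's y, standing out from the lever's +y side (49 mm from the lever's centre line). Pinch it from above with the fingers closing along the tester's x, and follow its arc with the tool kept upright
- foot: steel pressure foot under the lever, a swivelling disc 34 mm across, 120 mm from the hinge pin; origin at its swivel, 10 mm above its lower face. It meets the spring's top at a lever angle of about 0.14 rad (28 mm of grip travel above the stop); the pull on the grip then grows steadily to 8-11 N (firm spring) or 5-6.5 N (soft one) as the lever reaches the stop
- stop: fixed height stop under the lever: steel sleeve, lock nut and screw with a black cap 15 mm across, 50 mm from the plate's axis towards -x, 170 mm from the hinge pin; origin at the sleeve's foot. The cap's top is about 66 mm above that, set up to 3 mm higher or lower; the lever lands on it nearly level. It does not yield. Pull on the grip beyond what the spring takes reaches it 1.16 times
- dial (a joint): needle of the 84 mm face-up dial beside the plate: load on the plate, 0.2 rad per newton, clockwise from above, 0 pointing to -x of the tester; a tick each newton, longer each 5, a brass limit tab on the rim at 12 N (2.4 rad). At the stop a firm spring shows about 13.5 to 18 N, a soft one 8 to 11 N
- basket: fixed white square plastic basket, 95 x 95 mm, 32 mm high, walls and floor 3 mm; origin at the centre of its underside. For springs whose reading passes 12 N
- tin: fixed round aluminium tin, 98 mm across the rim, 26 mm high, wall 3 mm, floor 4 mm; origin at the centre of its underside. For springs whose reading stays under 12 N
- ring_clamp: bystander: small wooden ring clamp with a steel band, 97 mm long, 28 mm wide, 22 mm high
- jar: bystander: amber glass jar with metal lid, 52 mm across, 55 mm high
- bench_block: bystander: steel bench block, 75 x 75 x 22 mm

How it is judged:
On the way, in this order (a step that is already met when the one before it is completed fails the run):
1. the front spring stands on the load plate, over the peg, and is let go (((horizontal distance between spring_a and plate_centre below 0.004 m and z of spring_a in the frame of plate_centre between -0.004 and 0.003 m and angle between spring_a's own z axis and vertical below 0.1 rad and x of spring_b in the frame of tray above 0.02 m and distance of spring_b from where it was at the start of the episode below 0.02 m and contact force between the fingers and spring_a below 0.05 N) or (horizontal distance between spring_b and plate_centre below 0.004 m and z of spring_b in the frame of plate_centre between -0.004 and 0.003 m and angle between spring_b's own z axis and vertical below 0.1 rad and x of spring_a in the frame of tray above 0.02 m and distance of spring_a from where it was at the start of the episode below 0.02 m and contact force between the fingers and spring_b below 0.05 N))), for 0.1 s.
2. the lever bears on the height stop with 3 to 13 N, kept up for 1.5 s, with the spring compressed between foot and plate (contact force between stop and anything else between 3 and 13 N and ((horizontal distance between spring_a and plate_centre below 0.004 m and z of spring_a in the frame of plate_centre between -0.004 and 0.003 m and angle between spring_a's own z axis and vertical below 0.1 rad and x of spring_b in the frame of tray above 0.02 m and distance of spring_b from where it was at the start of the episode below 0.02 m and contact force between spring_a and foot above 6 N) or (horizontal distance between spring_b and plate_centre below 0.004 m and z of spring_b in the frame of plate_centre between -0.004 and 0.003 m and angle between spring_b's own z axis and vertical below 0.1 rad and x of spring_a in the frame of tray above 0.02 m and distance of spring_a from where it was at the start of the episode below 0.02 m and contact force between spring_b and foot above 6 N))), for 1.5 s.
3. the lever is back up, at more than 1.15 rad (value of joint lever above 1.15 rad), for 0.1 s.
At the end, for the whole second after the job is handed in: the tested spring at rest in its right container (firm: basket, soft: tin), its lower end within 55 mm of the container's axis and under 25 mm above its underside; the other spring in the back compartment, moved under 20 mm; the lever up beyond 1.1 rad (value of joint lever above 1.1 rad and ((horizontal distance between spring_a and basket below 0.055 m and z of spring_a in the frame of basket below 0.025 m and linear speed of spring_a below 0.02 m/s and x of spring_b in the frame of tray above 0.02 m and distance of spring_b from where it was at the start of the episode below 0.02 m) or (horizontal distance between spring_b and tin below 0.055 m and z of spring_b in the frame of tin below 0.025 m and linear speed of spring_b below 0.02 m/s and x of spring_a in the frame of tray above 0.02 m and distance of spring_a from where it was at the start of the episode below 0.02 m))); the robot touches nothing.
It fails at once if the height stop is strained (more than 22 N) (contact force between stop and anything else above 22 N).
It fails at once if the lever flies up or is slammed (faster than 2.5 rad/s) (velocity of joint lever above 2.5 rad/s or velocity of joint lever below -2.5 rad/s).
It fails at once if a bystander is moved by more than 20 mm (distance of any of ring_clamp, jar, bench_block from where it was at the start of the episode above 0.02 m).
It also fails if it takes over 72 s, if anything falls off the work surface, if the arm or the gripper's body presses on something with over 40 N, if the wrist force passes 120 N, or if a joint passes its speed limit or range.

ROBOT

A 6-joint arm with a two-finger parallel gripper is mounted at the origin on the work surface. World frame = base frame: x ahead of the robot, y to its left, z up, the work surface at z = 0. Lengths are in m, angles in rad, forces in N, time in s.
With the tool pointing down it reaches from about 0.35 to 0.875 m from the base axis. Payload 15.5 kg.
Tool frame: the origin (TCP) lies on the centre line of the jaws, within the pads' length; the fingertips stand 19 mm ahead of it and the grasp point (between the pads) is the TCP; z points along the fingers, y is the line along which they close (so a half turn about z gives the same grasp; the last joint's range is limited). The gripper opens to 85 mm and grips with 20 to 120 N. Pads are 22 mm wide; open, the fingers measure 114 mm over their backs; the gripper's body (76 mm by 85 mm) begins 54 mm behind the grasp point. The pads swing forward as they close: fully open they stand 13 mm farther back than shut.
Start: joints at [-1.312, 0.494, 1.345, -0, 1.302, -0.096], TCP at [0.217, -0.586, 0.25] pointing down, gripper open.
Joint ranges: [-2.91, 2.91], [-0.82, 2.16], [0.22, 2.67], [-1.22, 4.37], [0.12, 2.79], [-3.08, 3.08]. Speed limits (rad/s): [1.89, 1.89, 2.57, 3.01, 3.01, 3.01].

INTERFACE

Orientations are given as a unit quaternion [x, y, z, w].
In Python, from station import arm, read_camera gives the robot as it stands.
- The arm moves only by the shell command python3 -m handwheel 'ROWS' [OPENING] [FORCE]. ROWS is JSON, a list of rows, each an object with "translation": the shift along the tool's x, y, z in units of 0.25 m (1.0 is 0.25 m), a list of three; "twist": the turn, a rotation vector about the tool's x, y, z in units of 180 degrees (1.0 is 180 degrees), a list of three. A call has 1 to 20 rows; each row shifts and turns the commanded pose from where the row before left it, along the tool's axes as they then stand; what a row does not reach is not made up. A row lasts 1/12 s, in which the tool goes at most 41.7 mm and 7.16 degrees, less where a joint would pass 70% of its speed; a pose out of reach is approached as far as the arm can. A call with a number of a shift or a turn outside -1 to 1 is refused whole. A call with a gripper value outside its range is refused whole. OPENING is the opening, from -1 (shut) to 1 (fully open), set as the call begins (- or left out, the last holds). The fingers move at their own pace and stop on an object; FORCE is the grip in N (left out, the last holds). Time passes only in rows, so rows that do not move let the fingers close. It gives the time, the measured TCP pose, the force, the opening and the grip force at its end, in the units of the state.
- arm.sense(): the state, without advancing time (a new reading comes with each control period).
- read_camera(name): name is "scene" or "top"; returns a dict with "color" (400x640x3 uint8, red, green, blue), "mtx" (3x3 intrinsics, pixels), "D" ([k1, k2, p1, p2, k3] as OpenCV has them; the pictures are not rectified), "T" (4x4, takes a point from camera to world coordinates). Camera axes: x right, y down, z forward; pixel columns grow to the right and rows downward; lengths in m; the calibration is good to about 2 mm. A picture is of the moment at which its call begins. There is no depth.
- arm.sign_off(): hands the job in; it is judged then, once.
The state is a dict: "clock": time; "joints": joint angles; "dq": joint speeds; "tau": joint torques, N m; "ee_pos": TCP position; "tool_rot": TCP orientation; "contact_force": force on the tool from outside, world axes, zero at the start; "ft_torque": the same for the moment, N m; "gripper_width": opening from 0.0 (shut) to 1.0 (fully open); "finger_force": force on a finger pad.
Only numpy, scipy, OpenCV 4.12 (cv2) and the standard library are available. Lean on these libraries where they do the work, as an engineer would, in place of code of your own. Each camera call takes 0.05 s, during which the arm holds its last target. There are 200 camera calls.

## Working session

There is one attempt and no reset: what is moved stays moved. The work goes in short steps, Python scripts to look and compute and a shell command to move; the robot and the scene stay as the last step left them, time stands still between calls to the robot, and variables do not carry over. Pictures are saved under pics/ and viewed, at most 10 in all, crops included, and the job is handed in when it is done.

```bash
mkdir -p pics; ls; python3 - <<'E'
from station import arm, read_camera
import cv2,numpy as np
print(arm.sense())
for n in("scene","top"):
    c=read_camera(n); cv2.imwrite(f"pics/{n}0.png",c["color"][:,:,::-1]); print(n,c["mtx"],c["D"],c["T"])
E
```

```text
pics
{'clock': 0.0, 'joints': array([-1.31248509e+00,  4.94213000e-01,  1.34613709e+00, -2.31053346e-05,
        1.30250121e+00, -9.54850741e-02]), 'dq': array([ 1.61015862e-03, -1.89854438e-03, -1.85829222e-03, -2.05517368e-03,
        8.09928368e-04,  3.50774948e-06]), 'tau': array([-2.29840909e-03, -8.82171607e+01, -3.83872890e+01, -2.97568668e-04,
        1.00246855e-02,  1.27931841e-05]), 'ee_pos': array([ 0.21645598, -0.58595686,  0.24967968]), 'tool_rot': array([ 9.84393545e-01,  1.75979975e-01, -6.22790989e-05, -6.26332940e-04]), 'contact_force': array([-0.82176637,  0.10380817, -0.0613772 ]), 'ft_torque': array([0.01703568, 0.03252451, 0.01069697]), 'finger_force': 0.0, 'gripper_width': 1.0004128081846397}
scene [[408.08921461   0.         321.0159382 ]
 [  0.         408.08921461 199.56007973]
 [  0.           0.           1.        ]] [-0.05728455  0.          0.          0.          0.        ] [[-0.56718025  0.49085217 -0.66134009  1.20259605]
 [ 0.8235909   0.3359435  -0.45699014  0.46782398]
 [-0.0021417  -0.80386946 -0.5948019   0.68678524]
 [ 0.          0.          0.          1.        ]]
top [[462.07949552   0.         320.26970285]
 [  0.         462.07949552 194.43678093]
 [  0.           0.           1.        ]] [-0.08339634  0.          0.          0.          0.        ] [[-0.00896039 -0.9914965   0.12982447  0.39274414]
 [-0.99983662  0.01092169  0.01440325 -0.00735637]
 [-0.01569868 -0.1296742  -0.99143237  1.20669183]
 [ 0.          0.          0.          1.        ]]
```

View pics/scene0.png

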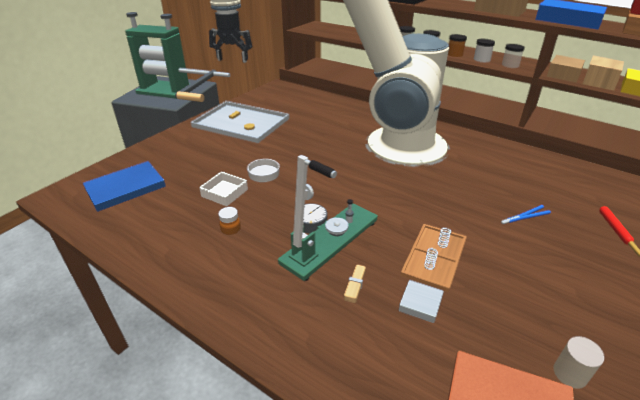

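View pics/top0.png

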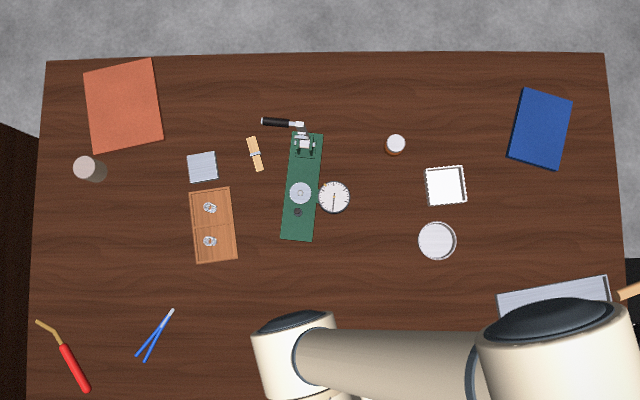

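The overview shows the tester plate at top-camera pixel (300,192), tray (213,225) with its front spring at (209,241), basket (445,185) and tin (437,240). The lever is up, with its grip at (275,121).

```bash
cat > h.py <<'E'
from station import arm, read_camera
import cv2,numpy as np
from scipy.spatial.transform import Rotation as R
def ray(c,uv):
    n=cv2.undistortPoints(np.array([[uv]],float),c["mtx"],c["D"])[0,0]
    return c["T"][:3,3],c["T"][:3,:3]@np.array([n[0],n[1],1.])
def plane(c,uv,z):
    o,d=ray(c,uv); return o+d*(z-o[2])/d[2]
def tri(c1,u1,c2,u2):
    (a,d),(b,e)=ray(c1,u1),ray(c2,u2)
    s=np.linalg.lstsq(np.c_[d,-e],b-a,rcond=None)[0]
    return (a+d*s[0]+b+e*s[1])/2, np.linalg.norm(a+d*s[0]-b-e*s[1])
def proj(c,p):
    M=np.linalg.inv(c["T"]); return cv2.projectPoints(np.array([p],float),cv2.Rodrigues(M[:3,:3])[0],M[:3,3],c["mtx"],c["D"])[0][0,0]
def blob(mask):
    k=cv2.findContours(mask.astype(np.uint8),cv2.RETR_EXTERNAL,cv2.CHAIN_APPROX_NONE)[0]
    return max(k,key=cv2.contourArea)
def rect(c,k,z):
    P=np.array([plane(c,p[0],z)[:2] for p in k],np.float32); return cv2.minAreaRect(P)
E
python3 - <<'E'
from h import *
c=read_camera("top"); im=c["color"]; hsv=cv2.cvtColor(im,cv2.COLOR_RGB2HSV)
H,S,V=[hsv[:,:,i].astype(int) for i in range(3)]
def win(m,x0,y0,x1,y1):
    o=np.zeros_like(m); o[y0:y1,x0:x1]=m[y0:y1,x0:x1]; return o
g=win((H>60)&(H<95)&(S>70),270,120,335,250); print("green",rect(c,blob(g),.025))
t=win((H<20)&(S>90)&(V>130),180,180,245,270); print("tray",rect(c,blob(t),.012))
for n,w,z in(("basket",(415,155,475,215),.032),("tin",(410,215,465,265),.026),("plate",(285,178,313,207),.045)):
    m=win((S<70)&(V>110),*w); k=blob(m); print(n,rect(c,k,z), cv2.minEnclosingCircle(k))
for n,w in(("front",(198,230,222,252)),("back",(198,198,222,220))):
    m=win((S<70),*w); k=blob(m);(u,v),r=cv2.minEnclosingCircle(k);print(n,u,v,r,plane(c,(u,v),.054),plane(c,(u,v),.03))
big=np.hstack([cv2.resize(im[170:270,180:245],None,fx=6,fy=6,interpolation=2),cv2.resize(im[150:250,273:338],None,fx=6,fy=6,interpolation=2)])
cv2.imwrite("pics/c1.png",big[:,:,::-1])
E
```

```text
green ((0.5716486573219299, 0.05542252957820892), (0.08860468864440918, 0.28279390931129456), 83.48065185546875)
tray ((0.4728502333164215, 0.2921619713306427), (0.1917993724346161, 0.11117356270551682), 7.769895553588867)
basket ((0.5680747032165527, -0.3120667338371277), (0.1012253686785698, 0.10497136414051056), 4.958057403564453) ((445.68731689453125, 184.9236297607422), 26.106178283691406)
tin ((0.42642146348953247, -0.28629666566848755), (0.09654954075813293, 0.0970173180103302), 43.515193939208984) ((437.36370849609375, 240.03945922851562), 19.780643463134766)
plate ((0.5504744648933411, 0.06101789325475693), (0.05602102726697922, 0.053818538784980774), 89.39347839355469) ((299.7727355957031, 192.5), 11.327123641967773)
front 209.5 240.5 6.670932292938232 [0.43027505 0.28817467 0.054     ] [0.43105647 0.29432787 0.03      ]
back 209.5 207.5 6.96429443359375 [0.51345655 0.28981953 0.054     ] [0.51596988 0.29600698 0.03      ]
```

View pics/c1.png

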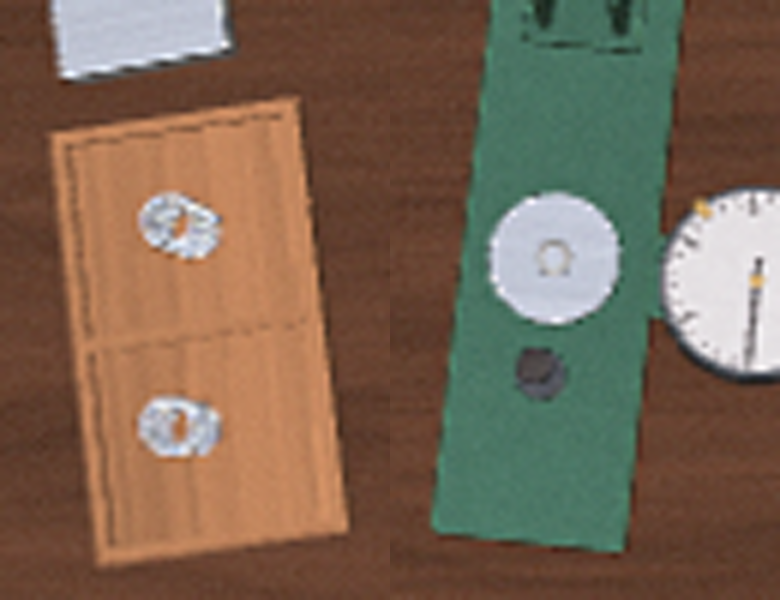

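Crop: both springs stand in the tray, the front one centred near (209,240). The plate with its peg is clear at (300,192), with the stop cap at about (297,211). The dial reads 0, pointing to −x, and the brass tab is at its upper left.

Next I turn the tool to the tester's yaw (−6.5°) and travel to the middle.

```bash
python3 -m handwheel '[{"translation":[0,0,0],"twist":[0,0,0.0372]},{"translation":[0,0,0],"twist":[0,0,0.0372]},{"translation":[0,0,0],"twist":[0,0,0.0372]},{"translation":[0,0,0],"twist":[0,0,0.0372]},{"translation":[0.063,-0.137,0],"twist":[0,0,0]},{"translation":[0.063,-0.137,0],"twist":[0,0,0]},{"translation":[0.063,-0.137,0],"twist":[0,0,0]},{"translation":[0.063,-0.137,0],"twist":[0,0,0]},{"translation":[0.063,-0.137,0],"twist":[0,0,0]},{"translation":[0.063,-0.137,0],"twist":[0,0,0]},{"translation":[0.063,-0.137,0],"twist":[0,0,0]},{"translation":[0.063,-0.137,0],"twist":[0,0,0]},{"translation":[0.063,-0.137,0],"twist":[0,0,0]},{"translation":[0.063,-0.137,0],"twist":[0,0,0]},{"translation":[0.063,-0.137,0],"twist":[0,0,0]},{"translation":[0.063,-0.137,0],"twist":[0,0,0]}]' 0.4 30
cat >> h.py <<'E'
def go(t,yaw=None):
    s=arm.sense(); r=R.from_quat(s["tool_rot"]); m=r.as_matrix()
    print("t",round(s["clock"],2),"pos",s["ee_pos"].round(4),"yaw",np.degrees(np.arctan2(m[1,0],m[0,0])).round(2),"tilt z",m[:,2].round(4),"F",s["contact_force"].round(1),"w",round(s["gripper_width"],3),"j",s["joints"].round(2))
    if t is not None: print("units",(m.T@(np.array(t)-s["ee_pos"])/.25).round(4))
E
python3 - <<'E'
from h import *
c=read_camera("scene"); im=c["color"]; hsv=cv2.cvtColor(im,cv2.COLOR_RGB2HSV)
S=hsv[:,:,1].astype(int); t=read_camera("top")
m=np.zeros(S.shape,np.uint8); m[222:275,420:458]=(S[222:275,420:458]<70)
n,l,st,ce=cv2.connectedComponentsWithStats(m); print([ (st[i],ce[i].round(1)) for i in range(1,n) if st[i][4]>20])
for i in range(1,n):
    if st[i][4]>60:
        for uv in((209.5,240.5),(209.5,207.5)): print(tri(c,ce[i],t,uv))
go([.431,.292,.15])
E
```

```text
clock: 1.48
ee_pos: [0.4515, -0.1976, 0.2503]
tool_rot: [0.998, -0.057, -0.0, 0.0]
contact_force: [1.4, -1.2, -0.5]
gripper_width: 0.701
finger_force: 0.0
[(array([438, 227,  14,  21, 193], dtype=int32), array([444. , 236.6])), (array([424, 248,  14,  22, 212], dtype=int32), array([430.6, 258.6]))]
(array([0.43079594, 0.29441549, 0.03168012]), np.float64(0.0010883873071951956))
(array([0.50463689, 0.2961816 , 0.08676449]), np.float64(0.03088816374732827))
(array([ 0.44032694,  0.29434987, -0.03323506]), np.float64(0.03462718569574169))
(array([0.51612214, 0.29627298, 0.02875752]), np.float64(0.00011513829135708613))
t 1.58 pos [ 0.4528 -0.1953  0.2502] yaw -6.26 tilt z [ 4.0e-04  1.1e-03 -1.0e+00] F [ 0.3 -1.   0.6] w 0.696 j [-0.53  0.31  1.66  0.    1.17  1.15]
units [-0.2993 -1.9276  0.403 ]
```

```bash
python3 -m handwheel '[{"translation":[-0.021,-0.138,0.02],"twist":[0,0,0]},{"translation":[-0.021,-0.138,0.02],"twist":[0,0,0]},{"translation":[-0.021,-0.138,0.02],"twist":[0,0,0]},{"translation":[-0.021,-0.138,0.02],"twist":[0,0,0]},{"translation":[-0.021,-0.138,0.02],"twist":[0,0,0]},{"translation":[-0.021,-0.138,0.02],"twist":[0,0,0]},{"translation":[-0.021,-0.138,0.02],"twist":[0,0,0]},{"translation":[-0.021,-0.138,0.03],"twist":[0,0,0]},{"translation":[-0.021,-0.138,0.03],"twist":[0,0,0]},{"translation":[-0.021,-0.138,0.03],"twist":[0,0,0]},{"translation":[-0.021,-0.138,0.03],"twist":[0,0,0]},{"translation":[-0.021,-0.138,0.03],"twist":[0,0,0]},{"translation":[-0.021,-0.138,0.03],"twist":[0,0,0]},{"translation":[-0.021,-0.138,0.03],"twist":[0,0,0]},{"translation":[0,0,0],"twist":[0,0,0]},{"translation":[0,0,0],"twist":[0,0,0]}]'
python3 -c "
from h import *
go([.431,.2942,.043])"
```

```text
clock: 2.92
ee_pos: [0.4323, 0.2899, 0.1621]
tool_rot: [0.998, -0.055, -0.0, 0.0]
contact_force: [0.5, -1.2, 1.0]
gripper_width: 0.701
finger_force: 0.0
t 2.92 pos [0.4323 0.2899 0.1621] yaw -6.36 tilt z [-8.e-04 -5.e-04 -1.e+00] F [ 0.5 -1.2  1. ] w 0.701 j [ 0.48  0.46  1.71 -0.    0.98  2.16]
units [-0.0067 -0.0167  0.4765]
```

```bash
python3 -m handwheel '[{"translation":[-0.0067,-0.0167,0.08],"twist":[0,0,0]},{"translation":[0,0,0.08],"twist":[0,0,0]},{"translation":[0,0,0.08],"twist":[0,0,0]},{"translation":[0,0,0.08],"twist":[0,0,0]},{"translation":[0,0,0.08],"twist":[0,0,0]},{"translation":[0,0,0.04],"twist":[0,0,0]},{"translation":[0,0,0.036],"twist":[0,0,0]},{"translation":[0,0,0],"twist":[0,0,0]},{"translation":[0,0,0],"twist":[0,0,0]}]'
python3 -m handwheel '[{"translation":[0,0,0],"twist":[0,0,0]},{"translation":[0,0,0],"twist":[0,0,0]},{"translation":[0,0,0],"twist":[0,0,0]},{"translation":[0,0,0],"twist":[0,0,0]},{"translation":[0,0,0],"twist":[0,0,0]},{"translation":[0,0,0],"twist":[0,0,0]},{"translation":[0,0,0],"twist":[0,0,0]},{"translation":[0,0,0],"twist":[0,0,0]}]' -1 30
python3 -c "
from h import *
go([.431,.2942,.043])"
```

```text
clock: 3.67
ee_pos: [0.4318, 0.2928, 0.0441]
tool_rot: [0.998, -0.057, -0.0, 0.0]
contact_force: [1.1, 0.7, 0.8]
gripper_width: 0.701
finger_force: 0.0
clock: 4.33
ee_pos: [0.4316, 0.2933, 0.0439]
tool_rot: [0.998, -0.057, 0.0, -0.0]
contact_force: [1.2, 0.2, 1.4]
gripper_width: 0.265
finger_force: 29.4
t 4.33 pos [0.4316 0.2933 0.0439] yaw -6.51 tilt z [ 3.e-04  2.e-04 -1.e+00] F [1.2 0.2 1.4] w 0.265 j [0.48 0.65 1.79 0.   0.7  2.17]
units [-0.003  -0.0034  0.0034]
```

```bash
python3 -m handwheel '[{"translation":[0,0,-0.05],"twist":[0,0,0]},{"translation":[0,0,-0.1],"twist":[0,0,0]},{"translation":[0,0,-0.1],"twist":[0,0,0]},{"translation":[0,0,-0.1],"twist":[0,0,0]},{"translation":[0,0,-0.1],"twist":[0,0,0]},{"translation":[0,0,-0.1],"twist":[0,0,0]},{"translation":[0.064,0.096,0],"twist":[0,0,0]},{"translation":[0.064,0.096,0],"twist":[0,0,0]},{"translation":[0.064,0.096,0],"twist":[0,0,0]},{"translation":[0.064,0.096,0],"twist":[0,0,0]},{"translation":[0.064,0.096,0],"twist":[0,0,0]},{"translation":[0.064,0.096,0],"twist":[0,0,0]},{"translation":[0.064,0.096,0],"twist":[0,0,0]},{"translation":[0.064,0.096,0],"twist":[0,0,0]},{"translation":[0.064,0.096,0],"twist":[0,0,0]},{"translation":[0,0,0],"twist":[0,0,0]},{"translation":[0,0,0],"twist":[0,0,0]}]'
python3 - <<'E'
from h import *
go([.5505,.061,.11])
c=read_camera("scene"); t=read_camera("top")
a=cv2.resize(c["color"][130:260,270:390],None,fx=4,fy=4,interpolation=2); b=cv2.resize(t["color"][140:270,260:330],None,fx=4,fy=4,interpolation=2)
cv2.imwrite("pics/c2.png",np.hstack([a,b])[:,:,::-1])
print(proj(c,[.5505,.061,.045]),proj(t,[.5505,.061,.045]),proj(c,[.5505,.061,.143]),proj(c,[.5505,.061,.191]))
E
```

```text
clock: 5.75
ee_pos: [0.5503, 0.061, 0.181]
tool_rot: [0.998, -0.058, -0.0, 0.0]
contact_force: [0.1, 1.0, -1.5]
gripper_width: 0.269
finger_force: 29.6
t 5.75 pos [0.5503 0.061  0.181 ] yaw -6.64 tilt z [-5.e-04  0.e+00 -1.e+00] F [ 0.1  1.  -1.5] w 0.269 j [0.   0.47 1.61 0.   1.06 1.69]
units [ 0.0011 -0.      0.2839]
[335.79022517 223.72194487] [299.98058789 192.4574181 ] [336.61737406 191.04868463] [337.05633474 173.52511219]
```

View pics/c2.png

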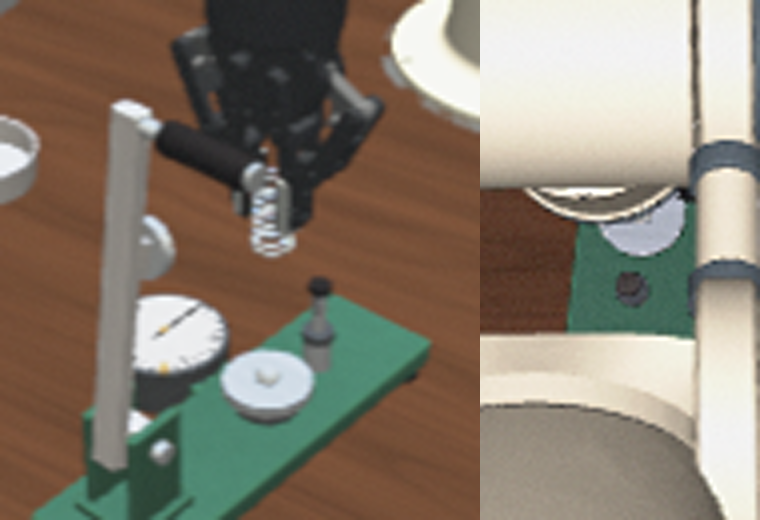

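```bash
python3 - <<'E'
from h import *
c=read_camera("scene"); t=dict(c); 
T=cv2.imread("pics/top0.png")[:,:,::-1]; 
t["T"]=np.array([[-0.00896039,-0.9914965,0.12982447,0.39274414],[-0.99983662,0.01092169,0.01440325,-0.00735637],[-0.01569868,-0.1296742,-0.99143237,1.20669183]]+[[0,0,0,1]])
t["mtx"]=np.array([[462.0795,0,320.2697],[0,462.0795,194.43678],[0,0,1]]); t["D"]=np.array([-.08339634,0,0,0,0])
def light(im,x0,y0,x1,y1,s=70,v=110):
    h=cv2.cvtColor(im,cv2.COLOR_RGB2HSV); m=np.zeros(h.shape[:2],np.uint8); m[y0:y1,x0:x1]=((h[:,:,1]<s)&(h[:,:,2]>v))[y0:y1,x0:x1]; return m
kt=blob(light(T,285,178,313,207)); et=cv2.fitEllipse(kt); print("top",et)
for v in(110,150,170):
    k=blob(light(c["color"],322,212,352,240,70,v)); e=cv2.fitEllipse(k); print("scene",e,cv2.boundingRect(k)); print(plane(c,e[0],.045),plane(t,et[0],.045),tri(c,e[0],t,et[0]))
k=blob(light(c["color"],331,176,346,196,90,110)); print("spring",cv2.boundingRect(k),cv2.minAreaRect(k))
E
```

```text
top ((299.6683654785156, 192.49488830566406), (21.378103256225586, 21.8364200592041), 89.21954345703125)
scene ((337.6045837402344, 224.30487060546875), (17.10170555114746, 26.372116088867188), 78.61590576171875) (325, 214, 27, 20)
[0.5498592  0.06586519 0.045     ] [0.5504128  0.06179402 0.045     ] (array([0.54960045, 0.06348615, 0.04382978]), np.float64(0.003781207277149883))
scene ((336.48260498046875, 224.31021118164062), (14.038290023803711, 22.83098602294922), 91.03925323486328) (325, 217, 24, 15)
[0.55142493 0.063613   0.045     ] [0.5504128  0.06179402 0.045     ] (array([0.55032573, 0.06231892, 0.04366302]), np.float64(0.0010398341873288344))
scene ((336.3883972167969, 224.35450744628906), (13.764021873474121, 22.300081253051758), 90.89141845703125) (325, 217, 23, 15)
[0.55169641 0.06351423 0.045     ] [0.5504128  0.06179402 0.045     ] (array([0.55040239, 0.06223082, 0.04352513]), np.float64(0.000815087337256408))
spring (332, 176, 13, 19) ((338.17706298828125, 184.83270263671875), (18.401594161987305, 11.228092193603516), 86.42366790771484)
```

Scene crop: the held spring hangs upright with its lower end at px (338,191), over the plate at (336.4,224.3). I'll lower it to just above the peg with a 1 mm correction.

```bash
python3 -m handwheel '[{"translation":[0.0042,0.0015,0.05],"twist":[0,0,0]},{"translation":[0,0,0.08],"twist":[0,0,0]},{"translation":[0,0,0.08],"twist":[0,0,0]},{"translation":[0,0,0.08],"twist":[0,0,0]},{"translation":[0,0,0.04],"twist":[0,0,0]},{"translation":[0,0,0.01],"twist":[0,0,0]},{"translation":[0,0,0],"twist":[0,0,0]},{"translation":[0,0,0],"twist":[0,0,0]}]'
python3 - <<'E'
from h import *
go([.5513,.0605,.083])
c=read_camera("scene"); t=read_camera("top")
a=cv2.resize(c["color"][180:240,310:370],None,fx=10,fy=10,interpolation=2)
cv2.imwrite("pics/c3.png",a[:,:,::-1])
E
```

```text
clock: 6.57
ee_pos: [0.5514, 0.0621, 0.0971]
tool_rot: [0.998, -0.057, 0.0, -0.0]
contact_force: [-0.3, -0.3, -0.2]
gripper_width: 0.27
finger_force: 29.6
t 6.57 pos [0.5514 0.0621 0.0971] yaw -6.48 tilt z [ 8.e-04  0.e+00 -1.e+00] F [-0.3 -0.3 -0.2] w 0.27 j [ 0.    0.59  1.68 -0.    0.87  1.69]
units [0.0002 0.0063 0.0563]
```

View pics/c3.png

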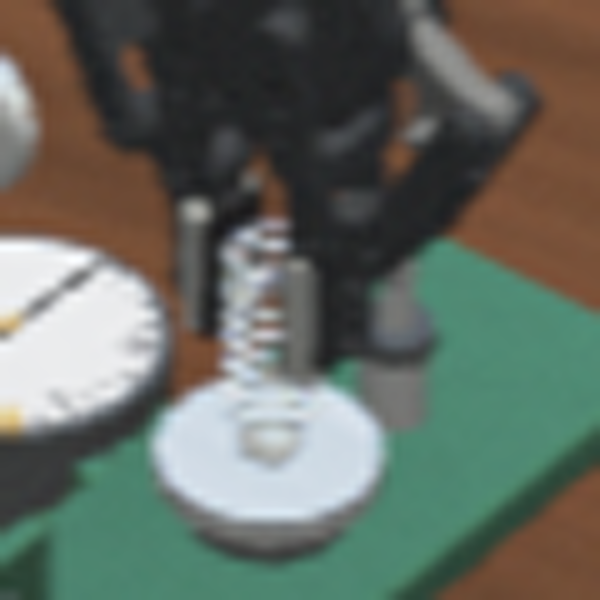

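Crop at 10×: the spring's lower ring is at about (274,406), the peg/plate centre at (268,445). It is nearly aligned, about 1 mm to the +y side. I'll correct by 1 mm and lower it.

```bash
python3 -m handwheel '[{"translation":[0,0.004,0.01],"twist":[0,0,0]},{"translation":[0,0,0.01],"twist":[0,0,0]},{"translation":[0,0,0.01],"twist":[0,0,0]},{"translation":[0,0,0.01],"twist":[0,0,0]},{"translation":[0,0,0.008],"twist":[0,0,0]},{"translation":[0,0,0.006],"twist":[0,0,0]},{"translation":[0,0,0],"twist":[0,0,0]},{"translation":[0,0,0],"twist":[0,0,0]}]'
python3 - <<'E'
from h import *
go([.5513,.0608,.083])
c=read_camera("scene")
a=cv2.resize(c["color"][180:240,310:370],None,fx=10,fy=10,interpolation=2)
cv2.imwrite("pics/c4.png",a[:,:,::-1])
E
```

```text
clock: 7.33
ee_pos: [0.5509, 0.0607, 0.0827]
tool_rot: [0.998, -0.057, -0.0, 0.0]
contact_force: [-0.4, 0.5, 1.3]
gripper_width: 0.271
finger_force: 29.6
t 7.33 pos [0.5509 0.0607 0.0827] yaw -6.51 tilt z [-2.e-04 -0.e+00 -1.e+00] F [-0.4  0.5  1.3] w 0.271 j [ 0.    0.62  1.69 -0.    0.84  1.69]
units [ 0.0014 -0.0004 -0.0011]
```

View pics/c4.png

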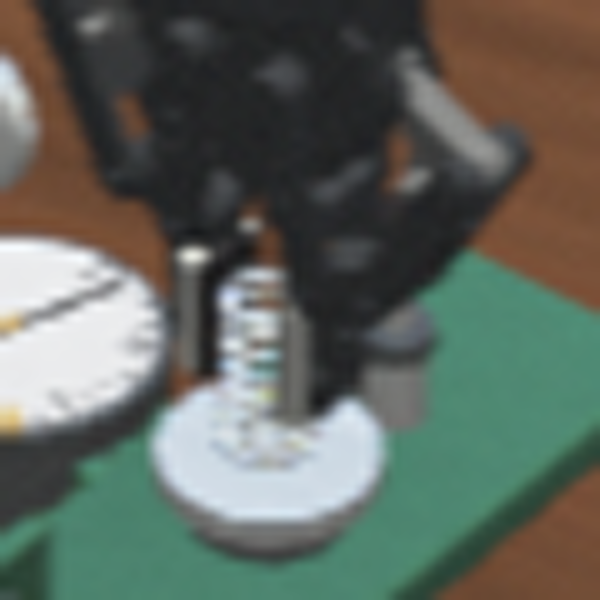

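The spring is seated around the peg (ring centre about (266,445) on the plate's centre) and the dial needle has moved a little. I'll release and retreat up.

```bash
python3 -m handwheel '[{"translation":[0,0,0],"twist":[0,0,0]},{"translation":[0,0,0],"twist":[0,0,0]},{"translation":[0,0,0],"twist":[0,0,0]},{"translation":[0,0,0],"twist":[0,0,0]},{"translation":[0,0,0],"twist":[0,0,0]},{"translation":[0,0,0],"twist":[0,0,0]},{"translation":[0,0,-0.05],"twist":[0,0,0]},{"translation":[0,0,-0.1],"twist":[0,0,0]},{"translation":[0,0,-0.1],"twist":[0,0,0]},{"translation":[0,0,-0.15],"twist":[0,0,0]},{"translation":[-0.05,0,-0.15],"twist":[0,0,0]},{"translation":[-0.1,0,-0.15],"twist":[0,0,0]},{"translation":[-0.1,0,-0.15],"twist":[0,0,0]},{"translation":[-0.1,0,-0.1],"twist":[0,0,0]},{"translation":[-0.1,0,0],"twist":[0,0,0]},{"translation":[-0.1,0,0],"twist":[0,0,0]},{"translation":[0,0,0],"twist":[0,0,0]},{"translation":[0,0,0],"twist":[0,0,0]}]' 0.4
python3 - <<'E'
from h import *
go(None)
c=read_camera("scene"); t=read_camera("top")
a=cv2.resize(c["color"][140:260,280:380],None,fx=5,fy=5,interpolation=2)
b=cv2.resize(t["color"][100:220,260:320],None,fx=5,fy=5,interpolation=2)
cv2.imwrite("pics/c5.png",np.hstack([a,b])[:,:,::-1])
# grip: black sleeve, both cams
def dark(im,x0,y0,x1,y1):
    h=cv2.cvtColor(im,cv2.COLOR_RGB2HSV); m=np.zeros(h.shape[:2],np.uint8); m[y0:y1,x0:x1]=(h[:,:,2]<55)[y0:y1,x0:x1]; return m
gs=cv2.minAreaRect(blob(dark(c["color"],305,155,340,180))); gt=cv2.minAreaRect(blob(dark(t["color"],255,112,300,132)))
print(gs,gt,tri(c,gs[0],t,gt[0]))
y=np.radians(-6.5); X=np.array([np.cos(y),np.sin(y),0]);Y=np.array([-np.sin(y),np.cos(y),0]);P=np.array([.551,.061,0])
for a in(1.35,1.45,1.55):
    p=P+X*(.12-.198*np.cos(a)+.017*np.sin(a))+Y*.049+np.array([0,0,.08+.198*np.sin(a)+.017*np.cos(a)]); print(a,p,proj(c,p),proj(t,p))
E
```

```text
clock: 8.88
ee_pos: [0.4172, 0.0761, 0.315]
tool_rot: [0.998, -0.057, 0.0, -0.0]
contact_force: [1.2, 0.3, 0.2]
gripper_width: 0.705
finger_force: 0.0
t 8.88 pos [0.4172 0.0761 0.315 ] yaw -6.49 tilt z [ 8.e-04  0.e+00 -1.e+00] F [1.2 0.3 0.2] w 0.705 j [ 0.04  0.14  1.71 -0.    1.3   1.72]
((320.3865966796875, 168.50515747070312), (24.4698429107666, 8.528907775878906), 23.96249008178711) ((275.4896545410156, 124.12415313720703), (25.41191864013672, 4.152274131774902), 4.763641834259033) (array([0.6642841 , 0.09667047, 0.27575752]), np.float64(0.0034270914151671443))
1.35 [0.64917167 0.09913177 0.27691634] [326.84296486 164.95308009] [274.89159634 130.58216863]
1.45 [0.66883704 0.09689118 0.27860572] [320.01104874 168.3830942 ] [275.93362358 121.16892152]
1.55 [0.68857174 0.0946427  0.2783107 ] [312.93187032 172.85536398] [277.08255257 112.0458683 ]
```

View pics/c5.png

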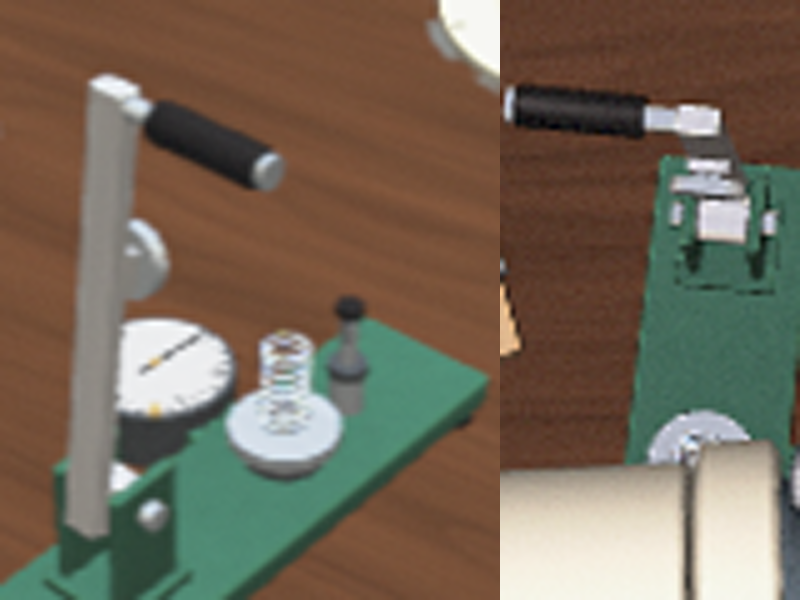

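The spring stands upright over the peg, released. The grip lies at scene px (320.4,168.5) and top px (276,122), which matches a lever angle of about 1.445 rad. Next I turn 90° and move above the grip.

```bash
python3 -m handwheel '[{"translation":[0,0,-0.008],"twist":[0,0,-0.0385]},{"translation":[0,0,-0.008],"twist":[0,0,-0.0385]},{"translation":[0,0,-0.008],"twist":[0,0,-0.0385]},{"translation":[0,0,-0.008],"twist":[0,0,-0.0385]},{"translation":[0,0,-0.008],"twist":[0,0,-0.0385]},{"translation":[0,0,-0.008],"twist":[0,0,-0.0385]},{"translation":[0,0,-0.008],"twist":[0,0,-0.0385]},{"translation":[0,0,-0.008],"twist":[0,0,-0.0385]},{"translation":[0,0,-0.008],"twist":[0,0,-0.0385]},{"translation":[0,0,-0.008],"twist":[0,0,-0.0385]},{"translation":[0,0,0],"twist":[0,0,-0.0385]},{"translation":[0,0,0],"twist":[0,0,-0.0385]},{"translation":[0,0,0],"twist":[0,0,-0.0385]},{"translation":[0.028,0.141,0],"twist":[0,0,0]},{"translation":[0.028,0.141,0],"twist":[0,0,0]},{"translation":[0.028,0.141,0],"twist":[0,0,0]},{"translation":[0.028,0.141,0],"twist":[0,0,0]},{"translation":[0.028,0.141,0],"twist":[0,0,0]},{"translation":[0.028,0.141,0],"twist":[0,0,0]},{"translation":[0.028,0.141,0],"twist":[0,0,0]}]'
python3 -m handwheel '[{"translation":[0,0,0],"twist":[0,0,0]},{"translation":[0,0,0],"twist":[0,0,0]}]'
python3 -c "
from h import *
go([.668,.097,.279])"
```

```text
clock: 10.65
ee_pos: [0.6712, 0.0969, 0.3336]
tool_rot: [0.746, 0.666, -0.0, -0.0]
contact_force: [-0.2, 0.1, 0.7]
gripper_width: 0.701
finger_force: 0.0
clock: 10.82
ee_pos: [0.6706, 0.0968, 0.3325]
tool_rot: [0.746, 0.666, -0.001, -0.001]
contact_force: [-1.2, 0.5, 0.5]
gripper_width: 0.702
finger_force: 0.0
t 10.82 pos [0.6706 0.0968 0.3325] yaw 83.56 tilt z [-1.8e-03 -1.0e-04 -1.0e+00] F [-1.2  0.5  0.5] w 0.702 j [ 0.06  0.52  1.08 -0.    1.55  0.17]
units [-0.0003 -0.0101  0.2139]
```

```bash
python3 -m handwheel '[{"translation":[0,-0.01,0.053],"twist":[0,0,0]},{"translation":[0,0,0.053],"twist":[0,0,0]},{"translation":[0,0,0.053],"twist":[0,0,0]},{"translation":[0,0,0.053],"twist":[0,0,0]},{"translation":[0,0,0],"twist":[0,0,0]},{"translation":[0,0,0],"twist":[0,0,0]}]'
python3 -m handwheel '[{"translation":[0,0,0],"twist":[0,0,0]},{"translation":[0,0,0],"twist":[0,0,0]},{"translation":[0,0,0],"twist":[0,0,0]},{"translation":[0,0,0],"twist":[0,0,0]},{"translation":[0,0,0],"twist":[0,0,0]},{"translation":[0,0,0],"twist":[0,0,0]},{"translation":[0,0,0],"twist":[0,0,0]},{"translation":[0,0,0],"twist":[0,0,0]}]' -1 60
python3 - <<'E'
from h import *
go([.668,.097,.279])
y=np.radians(-6.5); X=np.array([np.cos(y),np.sin(y),0])
m=R.from_quat(arm.sense()["tool_rot"]).as_matrix()
g=lambda a:X*(-.198*np.cos(a)+.017*np.sin(a))+np.array([0,0,.198*np.sin(a)+.017*np.cos(a)])
A=np.linspace(1.445,.2,20)
for a,b in zip(A,A[1:]): print(b.round(3),(m.T@(g(b)-g(a))/.25).round(4))
E
```

```text
clock: 11.32
ee_pos: [0.6657, 0.0971, 0.2814]
tool_rot: [0.746, 0.666, -0.001, -0.0]
contact_force: [0.3, 0.2, 0.0]
gripper_width: 0.702
finger_force: 0.0
clock: 11.98
ee_pos: [0.6666, 0.0973, 0.2825]
tool_rot: [0.746, 0.666, 0.001, 0.0]
contact_force: [-0.3, -0.0, 6.5]
gripper_width: 0.19
finger_force: 58.6
t 11.98 pos [0.6666 0.0973 0.2825] yaw 83.58 tilt z [ 1.5e-03  1.0e-04 -1.0e+00] F [-0.3 -0.   6.5] w 0.19 j [0.06 0.54 1.17 0.   1.43 0.17]
units [-0.0006  0.0056  0.0142]
1.379 [ 0.0001 -0.0519  0.0037]
1.314 [ 0.0001 -0.0516  0.0071]
1.248 [ 0.0001 -0.051   0.0105]
1.183 [ 0.0001 -0.0502  0.0138]
1.117 [ 0.0001 -0.0492  0.0171]
1.052 [ 0.0001 -0.048   0.0202]
0.986 [ 0.0001 -0.0466  0.0233]
0.921 [ 0.0001 -0.0449  0.0263]
0.855 [ 0.     -0.0431  0.0292]
0.79 [ 0.     -0.0411  0.032 ]
0.724 [ 0.     -0.0389  0.0346]
0.659 [ 0.     -0.0366  0.0371]
0.593 [ 0.     -0.0341  0.0394]
0.528 [ 0.     -0.0314  0.0415]
0.462 [ 0.     -0.0286  0.0435]
0.397 [ 0.     -0.0257  0.0453]
0.331 [ 0.     -0.0227  0.0469]
0.266 [ 0.     -0.0196  0.0483]
0.2 [ 0.     -0.0164  0.0494]
```

```bash
python3 -m handwheel '[{"translation":[0,-0.026,0.0015],"twist":[0,0,0]},{"translation":[0,-0.026,0.002],"twist":[0,0,0]},{"translation":[0,-0.0516,0.0071],"twist":[0,0,0]},{"translation":[0,-0.051,0.0105],"twist":[0,0,0]},{"translation":[0,-0.0502,0.0138],"twist":[0,0,0]},{"translation":[0,-0.0492,0.0171],"twist":[0,0,0]},{"translation":[0,-0.048,0.0202],"twist":[0,0,0]},{"translation":[0,-0.0466,0.0233],"twist":[0,0,0]},{"translation":[0,-0.0449,0.0263],"twist":[0,0,0]},{"translation":[0,-0.0431,0.0292],"twist":[0,0,0]},{"translation":[0,0,0],"twist":[0,0,0]},{"translation":[0,0,0],"twist":[0,0,0]}]'
cat >> h.py <<'E'
def lev():
    s=arm.sense(); y=np.radians(-6.5); X=np.array([np.cos(y),np.sin(y),0]); H=np.array([.551,.061,.08])+X*.12
    d=s["ee_pos"]-H; r=np.array([-d@X,d[2]]); a=np.arctan2(r[1],r[0])-np.arctan2(.017,.198)
    f=s["contact_force"]; print("angle",a.round(3),"radius",np.linalg.norm(r).round(4),"(0.1987) F along x,y,z",(f@X).round(1),(f@[-X[1],X[0],0]).round(1),f[2].round(1)); return a
E
python3 -c "
from h import *
go(None);lev()"
```

```text
clock: 12.98
ee_pos: [0.5576, 0.1097, 0.2441]
tool_rot: [0.746, 0.666, -0.0, -0.0]
contact_force: [-4.2, 2.2, 4.9]
gripper_width: 0.188
finger_force: 60.1
t 12.98 pos [0.5576 0.1097 0.2441] yaw 83.59 tilt z [-6.e-04  3.e-04 -1.e+00] F [-4.2  2.2  4.9] w 0.188 j [0.09 0.42 1.5  0.   1.23 0.2 ]
angle 0.858 radius 0.2027 (0.1987) F along x,y,z -4.4 1.7 4.9
```

```bash
python3 -m handwheel '[{"translation":[0,-0.006,-0.008],"twist":[0,0,0]},{"translation":[0,-0.0411,0.032],"twist":[0,0,0]},{"translation":[0,-0.0389,0.0346],"twist":[0,0,0]},{"translation":[0,-0.0366,0.0371],"twist":[0,0,0]},{"translation":[0,-0.0341,0.0394],"twist":[0,0,0]},{"translation":[0,-0.0314,0.0415],"twist":[0,0,0]},{"translation":[0,-0.0286,0.0435],"twist":[0,0,0]},{"translation":[0,-0.0257,0.0453],"twist":[0,0,0]},{"translation":[0,-0.0227,0.0469],"twist":[0,0,0]},{"translation":[0,-0.0196,0.0483],"twist":[0,0,0]},{"translation":[0,0,0],"twist":[0,0,0]},{"translation":[0,0,0],"twist":[0,0,0]}]'
python3 -c "
from h import *
go(None);lev()"
```

```text
clock: 13.98
ee_pos: [0.4894, 0.1175, 0.1539]
tool_rot: [0.746, 0.666, 0.001, 0.001]
contact_force: [5.5, 0.4, -2.7]
gripper_width: 0.184
finger_force: 63.1
t 13.98 pos [0.4894 0.1175 0.1539] yaw 83.57 tilt z [ 3.1e-03  2.0e-04 -1.0e+00] F [ 5.5  0.4 -2.7] w 0.184 j [ 0.12  0.45  1.76 -0.    0.93  0.23]
angle 0.29 radius 0.2016 (0.1987) F along x,y,z 5.4 1.0 -2.7
```

```bash
python3 -m handwheel '[{"translation":[0,0.006,0.01],"twist":[0,0,0]},{"translation":[0,-0.003,0.02],"twist":[0,0,0]},{"translation":[0,-0.003,0.02],"twist":[0,0,0]},{"translation":[0,-0.003,0.02],"twist":[0,0,0]},{"translation":[0,-0.003,0.015],"twist":[0,0,0]},{"translation":[0,0,0],"twist":[0,0,0]},{"translation":[0,0,0],"twist":[0,0,0]},{"translation":[0,0,0],"twist":[0,0,0]}]'
python3 -c "
from h import *
go(None);lev()"
```

```text
clock: 14.65
ee_pos: [0.4831, 0.1181, 0.1319]
tool_rot: [0.746, 0.666, -0.002, -0.002]
contact_force: [-17.0, 10.0, 3.8]
gripper_width: 0.187
finger_force: 64.3
t 14.65 pos [0.4831 0.1181 0.1319] yaw 83.56 tilt z [-6.2e-03  5.0e-04 -1.0e+00] F [-17.   10.    3.8] w 0.187 j [0.12 0.48 1.79 0.   0.88 0.23]
angle 0.176 radius 0.2008 (0.1987) F along x,y,z -18.1 8.0 3.8
```

```bash
for i in 1 2 3; do python3 -m handwheel '[{"translation":[0,0,0],"twist":[0,0,0]},{"translation":[0,0,0],"twist":[0,0,0]}]' | grep -E "ee_pos|contact"; done
python3 -c "
from h import *
go(None);lev()"
```

```text
ee_pos: [0.4831, 0.1181, 0.132]
contact_force: [-17.6, 10.1, 3.4]
ee_pos: [0.4831, 0.1181, 0.132]
contact_force: [-16.6, 10.6, 4.3]
ee_pos: [0.4831, 0.1181, 0.132]
contact_force: [-16.9, 9.6, 3.6]
t 15.15 pos [0.4831 0.1181 0.132 ] yaw 83.57 tilt z [-6.1e-03  5.0e-04 -1.0e+00] F [-16.9   9.6   3.6] w 0.183 j [0.12 0.48 1.79 0.   0.88 0.23]
angle 0.176 radius 0.2008 (0.1987) F along x,y,z -17.9 7.6 3.6
```

```bash
python3 -m handwheel '[{"translation":[0.002,-0.007,0],"twist":[0,0,0]},{"translation":[0.002,-0.007,0],"twist":[0,0,0]},{"translation":[0,-0.006,0],"twist":[0,0,0]},{"translation":[0,0,0],"twist":[0,0,0]},{"translation":[0,0,0],"twist":[0,0,0]},{"translation":[0,0,0],"twist":[0,0,0]}]'
python3 -c "
from h import *
go(None);lev()"
```

```text
clock: 15.65
ee_pos: [0.483, 0.1185, 0.133]
tool_rot: [0.746, 0.666, 0.001, 0.001]
contact_force: [5.2, -7.2, -1.5]
gripper_width: 0.188
finger_force: 63.5
t 15.65 pos [0.483  0.1185 0.133 ] yaw 83.58 tilt z [ 3.4e-03 -8.0e-04 -1.0e+00] F [ 5.2 -7.2 -1.5] w 0.188 j [ 0.12  0.48  1.79 -0.    0.87  0.23]
angle 0.181 radius 0.2012 (0.1987) F along x,y,z 6.0 -6.5 -1.5
```

```bash
python3 -m handwheel '[{"translation":[-0.002,0.004,0],"twist":[0,0,0]},{"translation":[0,-0.0026,0.011],"twist":[0,0,0]},{"translation":[0,-0.0026,0.011],"twist":[0,0,0]},{"translation":[0,-0.0026,0.011],"twist":[0,0,0]},{"translation":[0,-0.0025,0.011],"twist":[0,0,0]},{"translation":[0,-0.0021,0.011],"twist":[0,0,0]},{"translation":[0,-0.002,0.011],"twist":[0,0,0]},{"translation":[0,0,0],"twist":[0,0,0]},{"translation":[0,0,0],"twist":[0,0,0]},{"translation":[0,0,0],"twist":[0,0,0]}]'
python3 -c "
from h import *
go(None);lev()"
```

```text
clock: 16.48
ee_pos: [0.4795, 0.1188, 0.1161]
tool_rot: [0.746, 0.666, 0.001, 0.001]
contact_force: [5.9, -5.1, 1.5]
gripper_width: 0.182
finger_force: 63.8
t 16.48 pos [0.4795 0.1188 0.1161] yaw 83.58 tilt z [ 2.4e-03 -2.0e-04 -1.0e+00] F [ 5.9 -5.1  1.5] w 0.182 j [ 0.12  0.5   1.81 -0.    0.82  0.23]
angle 0.095 radius 0.2009 (0.1987) F along x,y,z 6.5 -4.4 1.5
```

```bash
python3 -m handwheel '[{"translation":[-0.002,0.003,0.008],"twist":[0,0,0]},{"translation":[0,-0.001,0.009],"twist":[0,0,0]},{"translation":[0,-0.001,0.009],"twist":[0,0,0]},{"translation":[0,-0.001,0.009],"twist":[0,0,0]},{"translation":[0,0,0],"twist":[0,0,0]},{"translation":[0,0,0],"twist":[0,0,0]},{"translation":[0,0,0],"twist":[0,0,0]}]'
python3 -c "
from h import *
go(None);lev()"
```

```text
clock: 17.07
ee_pos: [0.4783, 0.1187, 0.1071]
tool_rot: [0.746, 0.666, 0.0, 0.0]
contact_force: [0.9, 3.6, 4.1]
gripper_width: 0.186
finger_force: 64.1
t 17.07 pos [0.4783 0.1187 0.1071] yaw 83.58 tilt z [ 4.e-04  3.e-04 -1.e+00] F [0.9 3.6 4.1] w 0.186 j [0.12 0.52 1.82 0.   0.8  0.23]
angle 0.05 radius 0.2006 (0.1987) F along x,y,z 0.5 3.7 4.1
```

```bash
python3 -m handwheel '[{"translation":[0.001,-0.0005,0.006],"twist":[0,0,0]},{"translation":[0,-0.0005,0.006],"twist":[0,0,0]},{"translation":[0,-0.0005,0.006],"twist":[0,0,0]},{"translation":[0,0,0],"twist":[0,0,0]},{"translation":[0,0,0],"twist":[0,0,0]}]' | grep -E "pos|contact"; python3 -m handwheel '[{"translation":[0,-0.0003,0.003],"twist":[0,0,0]},{"translation":[0,-0.0003,0.003],"twist":[0,0,0]},{"translation":[0,0,0],"twist":[0,0,0]},{"translation":[0,0,0],"twist":[0,0,0]}]' | grep -E "pos|contact"
python3 -c "
from h import *
go(None);lev()"
```

```text
ee_pos: [0.4778, 0.1188, 0.1026]
contact_force: [1.0, 2.0, 4.7]
ee_pos: [0.4777, 0.1188, 0.1012]
contact_force: [1.1, 2.5, 4.9]
t 17.82 pos [0.4777 0.1188 0.1012] yaw 83.58 tilt z [ 3.e-04  0.e+00 -1.e+00] F [1.1 2.5 4.9] w 0.182 j [0.12 0.53 1.83 0.   0.79 0.23]
angle 0.02 radius 0.2005 (0.1987) F along x,y,z 0.8 2.6 4.9
```

```bash
for i in 1; do python3 -m handwheel '[{"translation":[0,0,0.002],"twist":[0,0,0]},{"translation":[0,0,0.002],"twist":[0,0,0]},{"translation":[0,0,0],"twist":[0,0,0]}]' | grep -E "pos|contact"; python3 -m handwheel '[{"translation":[0,0,0.002],"twist":[0,0,0]},{"translation":[0,0,0],"twist":[0,0,0]}]' | grep -E "pos|contact"; python3 -m handwheel '[{"translation":[0,0,0.002],"twist":[0,0,0]},{"translation":[0,0,0],"twist":[0,0,0]}]' | grep -E "pos|contact"; done
```

```text
ee_pos: [0.4776, 0.1188, 0.1001]
contact_force: [0.6, 2.7, 6.3]
ee_pos: [0.4776, 0.1189, 0.0997]
contact_force: [0.1, 3.2, 5.6]
ee_pos: [0.4776, 0.1189, 0.0993]
contact_force: [0.4, 3.4, 10.0]
```

```bash
for i in 1 2; do python3 -m handwheel '[{"translation":[0,0,0],"twist":[0,0,0]},{"translation":[0,0,0],"twist":[0,0,0]}]' | grep -E "pos|contact"; done; python3 -m handwheel '[{"translation":[0,0,0.001],"twist":[0,0,0]},{"translation":[0,0,0],"twist":[0,0,0]},{"translation":[0,0,0],"twist":[0,0,0]}]' | grep -E "pos|contact"
```

```text
ee_pos: [0.4776, 0.1188, 0.0993]
contact_force: [-0.3, 3.3, 8.8]
ee_pos: [0.4776, 0.1188, 0.0993]
contact_force: [-0.6, 2.8, 9.9]
ee_pos: [0.4776, 0.1188, 0.0992]
contact_force: [-0.4, 2.2, 13.3]
```

```bash
for i in 1 2 3 4; do python3 -m handwheel '[{"translation":[0,0,0],"twist":[0,0,0]},{"translation":[0,0,0],"twist":[0,0,0]},{"translation":[0,0,0],"twist":[0,0,0]}]' | grep -E "clock|contact"; done
python3 - <<'E'
from h import *
f=[]
for i in range(4):
    c=read_camera("scene"); f.append(arm.sense()["contact_force"][2])
t=read_camera("top"); print(np.round(f,1))
a=cv2.resize(c["color"][170:250,280:360],None,fx=7,fy=7,interpolation=2)
cv2.imwrite("pics/c6.png",a[:,:,::-1]); cv2.imwrite("pics/t6.png",t["color"][:,:,::-1])
E
```

```text
clock: 19.23
contact_force: [-1.2, 2.4, 13.0]
clock: 19.48
contact_force: [-1.7, 2.6, 13.0]
clock: 19.73
contact_force: [-1.5, 2.2, 13.6]
clock: 19.98
contact_force: [-1.3, 2.5, 12.7]
[12.4 13.6 11.6 13.9]
```

View pics/c6.png

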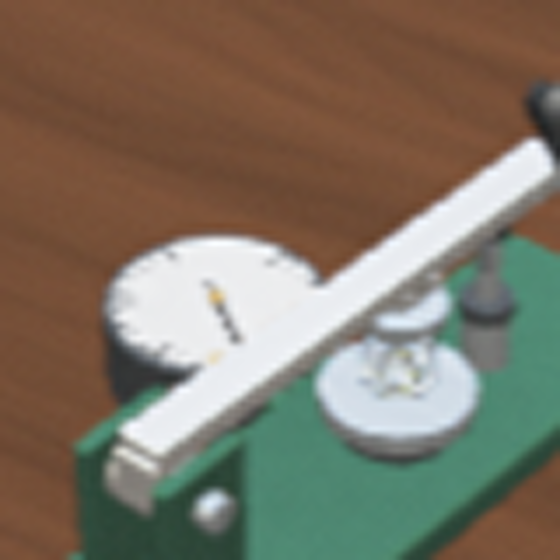

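Scene crop at 7×: the lever rests on the stop with the foot on the compressed spring. The needle runs from the hub (216,296) towards (238,342) and the limit tab is at (215,357). I'll keep holding while I work out the angle.

```bash
python3 -m handwheel '[{"translation":[0,0,0],"twist":[0,0,0]},{"translation":[0,0,0],"twist":[0,0,0]},{"translation":[0,0,0],"twist":[0,0,0]},{"translation":[0,0,0],"twist":[0,0,0]},{"translation":[0,0,0],"twist":[0,0,0]},{"translation":[0,0,0],"twist":[0,0,0]},{"translation":[0,0,0],"twist":[0,0,0]},{"translation":[0,0,0],"twist":[0,0,0]},{"translation":[0,0,0],"twist":[0,0,0]},{"translation":[0,0,0],"twist":[0,0,0]},{"translation":[0,0,0],"twist":[0,0,0]},{"translation":[0,0,0],"twist":[0,0,0]}]' | grep -E "clock|contact"
python3 - <<'E'
from h import *
c=read_camera("scene")
w=lambda u,v:plane(c,(280+u/7-.43,170+v/7-.43),.042)[:2]
h=w(216,296)
for n,p in(("needle",(238,342)),("tab",(215,357))):
    d=w(*p)-h; ang=np.arctan2(d[1],d[0])+np.radians(6.5)  # tester frame, ccw
    cw=(np.pi-ang)%(2*np.pi); print(n,cw,cw/.2,"N",np.linalg.norm(d))
f=[]
E
```

```text
clock: 21.23
contact_force: [-1.2, 2.9, 13.3]
needle 2.118456913510515 10.592284567552573 N 0.02787139774994969
tab 2.4144286099635837 12.072143049817917 N 0.034979424623533324
```

The dial reads about 10.6 N (the tab itself computes to 12.07 N), so it stays under the limit: a soft spring, for the tin. Now I ease the lever up.

```bash
python3 -m handwheel '[{"translation":[0,0,-0.004],"twist":[0,0,0]},{"translation":[0,0.0005,-0.008],"twist":[0,0,0]},{"translation":[0,0.001,-0.011],"twist":[0,0,0]},{"translation":[0,0.0013,-0.011],"twist":[0,0,0]},{"translation":[0,0.0016,-0.011],"twist":[0,0,0]},{"translation":[0,0.0018,-0.011],"twist":[0,0,0]},{"translation":[0,0.002,-0.011],"twist":[0,0,0]},{"translation":[0,0.0021,-0.011],"twist":[0,0,0]},{"translation":[0,0.0022,-0.011],"twist":[0,0,0]},{"translation":[0,0.0024,-0.011],"twist":[0,0,0]},{"translation":[0,0.0026,-0.011],"twist":[0,0,0]},{"translation":[0,0.0028,-0.011],"twist":[0,0,0]},{"translation":[0,0.003,-0.011],"twist":[0,0,0]},{"translation":[0,0,0],"twist":[0,0,0]},{"translation":[0,0,0],"twist":[0,0,0]}]'|grep -E "clock|pos|contact"
python3 - <<'E'
from h import *
a0=lev()
y=np.radians(-6.5); X=np.array([np.cos(y),np.sin(y),0])
m=R.from_quat(arm.sense()["tool_rot"]).as_matrix()
g=lambda a:X*(-.2*np.cos(a)+.02*np.sin(a))+np.array([0,0,.2*np.sin(a)+.02*np.cos(a)])
A=np.linspace(a0-.015,1.43,21)
for a,b in zip(A,A[1:]): print(b.round(3),(m.T@(g(b)-g(a))/.25).round(4))
E
```

```text
clock: 22.53
ee_pos: [0.4829, 0.1182, 0.1323]
contact_force: [-1.8, 5.6, 1.3]
angle 0.178 radius 0.2011 (0.1987) F along x,y,z -2.5 5.3 1.3
0.226 [-0.      0.0147 -0.0488]
0.289 [-0.      0.0178 -0.0477]
0.353 [-0.      0.0208 -0.0465]
0.416 [-0.      0.0237 -0.0451]
0.479 [-0.      0.0265 -0.0435]
0.543 [-0.      0.0292 -0.0418]
0.606 [-0.      0.0318 -0.0398]
0.67 [-0.      0.0342 -0.0377]
0.733 [-0.0001  0.0365 -0.0355]
0.796 [-0.0001  0.0387 -0.0331]
0.86 [-0.0001  0.0407 -0.0306]
0.923 [-0.0001  0.0426 -0.0279]
0.986 [-0.0001  0.0443 -0.0252]
1.05 [-0.0001  0.0458 -0.0223]
1.113 [-0.0001  0.0471 -0.0194]
1.177 [-0.0001  0.0482 -0.0164]
1.24 [-0.0001  0.0492 -0.0133]
1.303 [-0.0001  0.0499 -0.0101]
1.367 [-0.0001  0.0505 -0.007 ]
1.43 [-0.0001  0.0508 -0.0038]
```

```bash
python3 -m handwheel '[{"translation":[0,0.0147,-0.0488],"twist":[0,0,0]},{"translation":[0,0.0178,-0.0477],"twist":[0,0,0]},{"translation":[0,0.0208,-0.0465],"twist":[0,0,0]},{"translation":[0,0.0237,-0.0451],"twist":[0,0,0]},{"translation":[0,0.0265,-0.0435],"twist":[0,0,0]},{"translation":[0,0.0292,-0.0418],"twist":[0,0,0]},{"translation":[0,0.0318,-0.0398],"twist":[0,0,0]},{"translation":[0,0.0342,-0.0377],"twist":[0,0,0]},{"translation":[0,0.0365,-0.0355],"twist":[0,0,0]},{"translation":[0,0.0387,-0.0331],"twist":[0,0,0]},{"translation":[0,0,0],"twist":[0,0,0]}]'|grep -E "clock|pos|contact"
python3 -c "
from h import *
lev()"
```

```text
clock: 23.45
ee_pos: [0.5517, 0.1105, 0.2392]
contact_force: [-16.7, 3.6, 22.7]
angle 0.82 radius 0.2023 (0.1987) F along x,y,z -17.0 1.7 22.7
```

```bash
python3 -m handwheel '[{"translation":[0,-0.005,-0.006],"twist":[0,0,0]},{"translation":[0,-0.003,-0.003],"twist":[0,0,0]},{"translation":[0,0,0],"twist":[0,0,0]},{"translation":[0,0,0],"twist":[0,0,0]}]'|grep -E "clock|pos|contact"
python3 -c "
from h import *
lev()"
```

```text
clock: 23.78
ee_pos: [0.5503, 0.1104, 0.239]
contact_force: [10.1, 1.9, -10.9]
angle 0.814 radius 0.203 (0.1987) F along x,y,z 9.8 3.0 -10.9
```

```bash
python3 -m handwheel '[{"translation":[0,0.002,0.0025],"twist":[0,0,0]},{"translation":[0,0.0407,-0.031],"twist":[0,0,0]},{"translation":[0,0.0426,-0.0284],"twist":[0,0,0]},{"translation":[0,0.0443,-0.0257],"twist":[0,0,0]},{"translation":[0,0.0458,-0.0228],"twist":[0,0,0]},{"translation":[0,0.0471,-0.0199],"twist":[0,0,0]},{"translation":[0,0,0],"twist":[0,0,0]}]'|grep -E "clock|pos|contact"
python3 -c "
from h import *
lev()"
```

```text
clock: 24.37
ee_pos: [0.6065, 0.104, 0.2708]
contact_force: [1.2, 2.3, -2.1]
angle 1.135 radius 0.2031 (0.1987) F along x,y,z 0.9 2.5 -2.1
```

Forces are small. I'll finish the arc, then release.

```bash
python3 -m handwheel '[{"translation":[0,0.0482,-0.0159],"twist":[0,0,0]},{"translation":[0,0.0492,-0.0128],"twist":[0,0,0]},{"translation":[0,0.0499,-0.0098],"twist":[0,0,0]},{"translation":[0,0.0505,-0.0068],"twist":[0,0,0]},{"translation":[0,0.03,-0.002],"twist":[0,0,0]},{"translation":[0,0,0],"twist":[0,0,0]},{"translation":[0,0,0],"twist":[0,0,0]},{"translation":[0,0,0],"twist":[0,0,0]}]'|grep -E "clock|pos|contact"
python3 -c "
from h import *
lev()"
python3 -m handwheel '[{"translation":[0,0,0],"twist":[0,0,0]},{"translation":[0,0,0],"twist":[0,0,0]},{"translation":[0,0,0],"twist":[0,0,0]},{"translation":[0,0,0],"twist":[0,0,0]},{"translation":[0,0,0],"twist":[0,0,0]},{"translation":[0,0,-0.05],"twist":[0,0,0]},{"translation":[0,0,-0.08],"twist":[0,0,0]},{"translation":[0,0,-0.08],"twist":[0,0,0]},{"translation":[0,0,0],"twist":[0,0,0]},{"translation":[0,0,0],"twist":[0,0,0]}]' 0.4 30
python3 -c "
from h import *
go([.5505,.061,.333])"
```

```text
clock: 25.03
ee_pos: [0.6606, 0.098, 0.2823]
contact_force: [1.1, -1.0, -0.8]
angle 1.41 radius 0.2029 (0.1987) F along x,y,z 1.2 -0.9 -0.8
clock: 25.87
ee_pos: [0.6617, 0.0981, 0.3361]
tool_rot: [0.746, 0.666, 0.001, 0.001]
contact_force: [0.1, -0.2, -0.8]
gripper_width: 0.699
finger_force: 0.0
t 25.87 pos [0.6617 0.0981 0.3361] yaw 83.58 tilt z [ 2.3e-03  1.0e-04 -1.0e+00] F [ 0.1 -0.2 -0.8] w 0.699 j [ 0.06  0.5   1.1  -0.    1.54  0.17]
units [-0.1973 -0.4254  0.0115]
```

```bash
python3 -m handwheel '[{"translation":[-0.05,-0.14,0],"twist":[0,0,0]},{"translation":[-0.05,-0.14,0],"twist":[0,0,0]},{"translation":[-0.05,-0.14,0],"twist":[0,0,0]},{"translation":[-0.05,-0.14,0],"twist":[0,0,0]},{"translation":[0,0,0],"twist":[0,0,0.0385]},{"translation":[0,0,0],"twist":[0,0,0.0385]},{"translation":[0,0,0],"twist":[0,0,0.0385]},{"translation":[0,0,0],"twist":[0,0,0.0385]},{"translation":[0,0,0],"twist":[0,0,0.0385]},{"translation":[0,0,0],"twist":[0,0,0.0385]},{"translation":[0,0,0],"twist":[0,0,0.0385]},{"translation":[0,0,0],"twist":[0,0,0.0385]},{"translation":[0,0,0],"twist":[0,0,0.0385]},{"translation":[0,0,0],"twist":[0,0,0.0385]},{"translation":[0,0,0],"twist":[0,0,0.0385]},{"translation":[0,0,0],"twist":[0,0,0.0385]},{"translation":[0,0,0],"twist":[0,0,0.0385]},{"translation":[0,0,0],"twist":[0,0,0]},{"translation":[0,0,0],"twist":[0,0,0]}]'|grep pos
python3 - <<'E'
from h import *
go([.5512,.0608,.083])
c=read_camera("scene")
cv2.imwrite("pics/c7.png",cv2.resize(c["color"][130:260,280:380],None,fx=4,fy=4,interpolation=2)[:,:,::-1])
E
```

```text
ee_pos: [0.5162, 0.0641, 0.3344]
t 27.45 pos [0.5162 0.0641 0.3344] yaw -6.29 tilt z [-0.001 -0.    -1.   ] F [ 0.3 -0.5  0.4] w 0.699 j [ 0.01  0.27  1.47 -0.    1.4   1.69]
units [ 0.1414 -0.0024  1.0054]
```

View pics/c7.png

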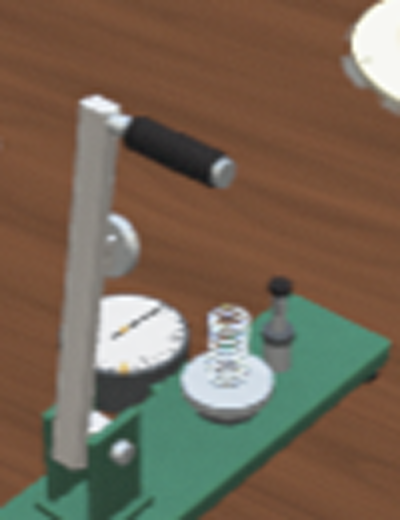

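The lever is up, the dial is back at 0, and the spring still stands on the peg (crop (228,350)). Now I descend and grasp it.

```bash
python3 -m handwheel '[{"translation":[0.07,-0.001,0.08],"twist":[0,0,0]},{"translation":[0.07,-0.001,0.12],"twist":[0,0,0]},{"translation":[0,0,0.13],"twist":[0,0,0]},{"translation":[0,0,0.13],"twist":[0,0,0]},{"translation":[0,0,0.13],"twist":[0,0,0]},{"translation":[0,0,0.13],"twist":[0,0,0]},{"translation":[0,0,0.12],"twist":[0,0,0]},{"translation":[0,0,0.1],"twist":[0,0,0]},{"translation":[0,0,0.05],"twist":[0,0,0]},{"translation":[0,0,0.013],"twist":[0,0,0]},{"translation":[0,0,0],"twist":[0,0,0]},{"translation":[0,0,0],"twist":[0,0,0]}]'|grep pos
python3 -m handwheel '[{"translation":[0,0,0],"twist":[0,0,0]},{"translation":[0,0,0],"twist":[0,0,0]},{"translation":[0,0,0],"twist":[0,0,0]},{"translation":[0,0,0],"twist":[0,0,0]},{"translation":[0,0,0],"twist":[0,0,0]},{"translation":[0,0,0],"twist":[0,0,0]},{"translation":[0,0,0],"twist":[0,0,0]},{"translation":[0,0,-0.04],"twist":[0,0,0]},{"translation":[0,0,-0.08],"twist":[0,0,0]},{"translation":[0,0,-0.1],"twist":[0,0,0]},{"translation":[0,0,-0.12],"twist":[0,0,0]},{"translation":[0,0,-0.12],"twist":[0,0,0]},{"translation":[0,0,-0.1],"twist":[0,0,0]},{"translation":[0,0,0],"twist":[0,0,0]},{"translation":[0,0,0],"twist":[0,0,0]}]' -1 30
python3 -c "
from h import *
go([.4264,-.2863,.22])"
```

```text
ee_pos: [0.5518, 0.0606, 0.0849]
clock: 29.75
ee_pos: [0.5519, 0.0606, 0.2261]
tool_rot: [0.998, -0.057, 0.001, -0.0]
contact_force: [-1.0, 0.2, -0.2]
gripper_width: 0.265
finger_force: 29.5
t 29.75 pos [0.5519 0.0606 0.2261] yaw -6.51 tilt z [ 0.003 -0.    -1.   ] F [-1.   0.2 -0.2] w 0.265 j [ 0.    0.42  1.55 -0.    1.17  1.69]
units [-0.3415  1.4356  0.0227]
```

```bash
python3 -m handwheel '[{"translation":[-0.034,0.1436,0],"twist":[0,0,0]},{"translation":[-0.034,0.1436,0],"twist":[0,0,0]},{"translation":[-0.034,0.1436,0],"twist":[0,0,0]},{"translation":[-0.034,0.1436,0],"twist":[0,0,0]},{"translation":[-0.034,0.1436,0],"twist":[0,0,0]},{"translation":[-0.034,0.1436,0],"twist":[0,0,0]},{"translation":[-0.034,0.1436,0],"twist":[0,0,0]},{"translation":[-0.034,0.1436,0],"twist":[0,0,0]},{"translation":[-0.034,0.1436,0],"twist":[0,0,0]},{"translation":[-0.034,0.1436,0],"twist":[0,0,0]},{"translation":[0,0,0],"twist":[0,0,0]},{"translation":[0,0,0],"twist":[0,0,0]}]'
python3 -c "
from h import *
go([.4264,-.2863,.046])"
```

```text
clock: 30.75
ee_pos: [0.425, -0.2876, 0.2233]
tool_rot: [0.998, -0.058, -0.001, -0.001]
contact_force: [-0.9, 0.6, -0.5]
gripper_width: 0.267
finger_force: 29.7
t 30.75 pos [ 0.425  -0.2876  0.2233] yaw -6.7 tilt z [-0.0015  0.0012 -1.    ] F [-0.9  0.6 -0.5] w 0.267 j [-0.71  0.37  1.65 -0.    1.12  0.98]
units [ 0.0061 -0.0051  0.7092]
```

```bash
python3 -m handwheel '[{"translation":[0.005,0,0.06],"twist":[0,0,0]},{"translation":[0,0,0.1],"twist":[0,0,0]},{"translation":[0,0,0.1],"twist":[0,0,0]},{"translation":[0,0,0.1],"twist":[0,0,0]},{"translation":[0,0,0.1],"twist":[0,0,0]},{"translation":[0,0,0.1],"twist":[0,0,0]},{"translation":[0,0,0.07],"twist":[0,0,0]},{"translation":[0,0,0.04],"twist":[0,0,0]},{"translation":[0,0,0.02],"twist":[0,0,0]},{"translation":[0,0,0.012],"twist":[0,0,0]},{"translation":[0,0,0.008],"twist":[0,0,0]},{"translation":[0,0,0],"twist":[0,0,0]},{"translation":[0,0,0],"twist":[0,0,0]}]'
python3 -m handwheel '[{"translation":[0,0,0],"twist":[0,0,0]},{"translation":[0,0,0],"twist":[0,0,0]},{"translation":[0,0,0],"twist":[0,0,0]},{"translation":[0,0,0],"twist":[0,0,0]},{"translation":[0,0,0],"twist":[0,0,0]},{"translation":[0,0,0],"twist":[0,0,0]},{"translation":[0,0,-0.05],"twist":[0,0,0]},{"translation":[0,0,-0.1],"twist":[0,0,0]},{"translation":[0,0,-0.13],"twist":[0,0,0]},{"translation":[0,0,-0.13],"twist":[0,0,0]},{"translation":[0,0,-0.13],"twist":[0,0,0]},{"translation":[0,0,-0.1],"twist":[0,0,0]},{"translation":[0,0,0],"twist":[0,0,0]},{"translation":[0,0,0],"twist":[0,0,0]},{"translation":[0,0,0],"twist":[0,0,0]}]' 0
python3 - <<'E'
from h import *
c=read_camera("scene")
cv2.imwrite("pics/c8.png",cv2.resize(c["color"][120:280,180:480],None,fx=2.5,fy=2.5,interpolation=2)[:,:,::-1])
E
```

```text
clock: 31.83
ee_pos: [0.4278, -0.2867, 0.0474]
tool_rot: [0.998, -0.057, 0.0, 0.0]
contact_force: [-0.5, 0.5, 0.3]
gripper_width: 0.266
finger_force: 29.7
clock: 33.08
ee_pos: [0.4272, -0.2863, 0.2063]
tool_rot: [0.998, -0.057, -0.0, -0.0]
contact_force: [0.8, 0.5, -1.2]
gripper_width: 0.495
finger_force: 0.0
```

View pics/c8.png

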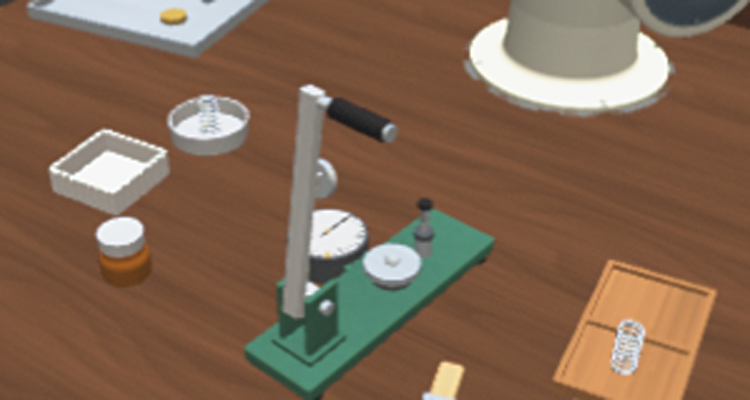

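The spring stands in the tin (crop (208,115)), the lever is up, and the other spring is still in the back compartment at (628,347). I'm handing the job in.

```bash
python3 -c "
from station import arm
print(arm.sign_off())"
```

```text
the job is handed in; nothing more can be done
None
```

The front spring read about 10.6 N on the dial, under the 12 N tab, so it is soft: I put it in the round tin, left the lever up and the other spring in place, and handed the job in at about 33 s (no verdict came back).

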